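Open the garlic keeper and park its lid in the rack

ROBOT

A 6-joint arm with a two-finger parallel gripper is mounted at the origin on the work surface. World frame = base frame: x ahead of the robot, y to its left, z up, the work surface at z = 0. Lengths are in m, angles in rad, forces in N, time in s.
With the tool pointing down it reaches from about 0.3 to 0.875 m from the base axis. Payload 4.2 kg.
Tool frame: the origin (TCP) lies at the very end of the fingers, on their centre line; the grasp point (between the pads) lies 19 mm behind it; z points along the fingers, y is the line along which they close (so a half turn about z gives the same grasp; the last joint's range is limited). The gripper opens to 85 mm and grips with 20 to 120 N. Pads are 22 mm wide; open, the fingers measure 114 mm over their backs; the gripper's body (76 mm by 85 mm) begins 54 mm behind the grasp point. The pads swing forward as they close: fully open they stand 13 mm farther back than shut.
Start: joints at [-0.02, 0.32, 1.565, -0, 1.257, -0.02], TCP at [0.575, 0, 0.231] pointing down, gripper open.
Joint ranges: [-3.11, 3.11], [-0.84, 2.01], [0.21, 2.61], [-1.34, 4.49], [0.05, 2.63], [-2.56, 2.56]. Speed limits (rad/s): [2.57, 2.57, 3.14, 3.14, 3.14, 3.14].

INTERFACE

Orientations are given as a unit quaternion [w, x, y, z].
In Python, from station import arm gives the robot as it stands. The module is installed in compiled form; this text tells all that it offers.
- The arm moves only by the tool arm_command, never from a script. Its argument "increments" is a list of rows, each a list of 4 numbers: the shift along the tool's x, y, z in mm, then the turn about the tool's z in rad. A call has 1 to 12 rows; each row is the pose to reach, as a shift and turn from the pose commanded when the call began, along the tool's axes at that moment; what a row does not reach only later rows make up. A row lasts 1/10 s, in which the tool goes at most 50 mm and 8.59 degrees, less where a joint would pass 70% of its speed; a pose out of reach is approached as far as the arm can. A call with a gripper value outside its range is refused whole. "hand" is the finger opening in mm, from 0 to 85.4, set as the call begins (left out, the last holds). The fingers move at their own pace and stop on an object; "squeeze" is the grip in N (left out, the last holds). Time passes only in rows, so rows that repeat a pose let the fingers close. It gives the time, the measured TCP pose, the force, the opening and the grip force at its end, in the units of the state.
- arm.read_state(): the state, without advancing time (a new reading comes with each control period).
- arm.capture(name): name is "scene" or "side" or "wrist"; returns the picture (400x640x3 uint8, red, green, blue); there is no depth.
- arm.camera_info(name): a dict with "fx", "fy", "cx", "cy" (pixels), "R" (3x3) and "t" (3): a world point X has camera coordinates R X + t. Camera axes: x right, y down, z forward; pixel columns grow to the right and rows downward; lengths in m; the calibration is good to about 2 mm. A picture is of the moment at which its call begins: read the wrist's pose just before it. camera_info takes no time and is no camera call; for the wrist camera it gives the pose at the moment of the call.
- arm.close_job(): hands the job in; it is judged then, once.
The state is a dict: "clock": time; "joint_pos": joint angles; "dq": joint speeds; "joint_efforts": joint torques, N m; "ee_pos": TCP position; "eef_rot": TCP orientation; "contact_force": force on the tool from outside, world axes, zero at the start; "moment": the same for the moment, N m; "grip_width": opening from 0.0 (shut) to 1.0 (fully open); "gripper_force": force on a finger pad.
Only numpy, scipy, OpenCV 4.12 (cv2) and the standard library are available. Lean on these libraries where they do the work, as an engineer would, in place of code of your own. Each camera call takes 0.05 s, during which the arm holds its last target. There are 200 camera calls.

TASK

Lift the blue lid off the garlic keeper and lean it, knob outwards, on the white sloped rest between the two brass pins, and let go. Then take hold of it afresh and gently stand it on edge in the slot of the dark wooden lid rack, sitting fully down on the slot's two brass bars. The lid must never touch the shelf surface, and the keeper, the garlic bulb, the salt bowl and the bottle standing on the shelf surface stay where they are.

Things in the scene. Friction and masses are not known exactly. Their poses are not given: they have to be found in the camera images.
- lid_center (a point): Centre (mid-thickness) of the keeper's loose lid: blue ceramic disc 80 mm across, 8 mm thick, about 110 g, with a round wooden knob 18 mm across and 26 mm tall in the middle of its top face. z = the lid's axis, out of the knob side; round, so x and y mean nothing. At the start it lies level on the keeper, not fastened; there the knob is its only grasp.
- lid: The same lid; origin at the centre of the disc's underside (4 mm below lid_center along the axis), same axes. On the keeper it has 3 mm of play all round inside the blue lip, whose top is 3 mm below the disc's top face.
- keeper: Round white ceramic garlic keeper with a blue lip, loose, 0.6 kg, 98 mm across the lip, 83 mm tall (lid's underside rests at 78 mm, knob top 112 mm above the surface). Origin at the centre of its underside, z up.
- rest_seat (a point): Where the centre of the lid's disc comes when it leans properly on the rest: underside flat on the plate, rim on the two pins, knob along (-0.707, 0, 0.707) of the rest's frame. It lies at (-0.0028, 0, 0.0978) in that frame; axes as rest. The plate ends 10 mm up-slope of here, so the upper 30 mm of the leaning lid is clear in front and behind, to be pinched across its 8 mm thickness.
- rest: Fixed white-painted sloped rest, 102 mm tall. Origin on the work surface, z up, front = its -x side. A plate 70 mm wide slopes at 45 degrees, rising from front (-x) to back (+x); its face looks along (-0.707, 0, 0.707). Two brass pins (10 mm across, 14 mm proud, 52 mm apart along y) near the plate's lower edge carry the lid's rim.
- rack_seat (a point): Where the centre of the lid's disc comes when it stands properly in the slot: 56.7 mm above the work surface, over the rack's origin. Axes as rack. The lid's axis then lies along the rack's x, knob to either side (it clears the walls); let go, the lid leans up to about 15 degrees.
- rack: Fixed dark wooden lid rack, base 70 x 110 x 12 mm; origin at the centre of its underside, z up. One slot, 14 mm wide, open above, runs along y between two walls (8 mm thick, 90 mm long, tops 40 mm above the work surface). Two brass bars (10 mm across, axes 20 mm above the surface) cross the slot 26 mm either side of its middle and cradle the lid's rim.
- bottle4: brown glass spice bottle with a black cap, 42 mm across, 95 mm tall, upright; bystander, loose. Origin at the centre of its underside; on the work surface
- salt_bowl: Low terracotta salt bowl, 84 mm across, 35 mm tall; bystander, loose. Origin at the centre of its underside.
- bulb: White garlic bulb, 48 mm across, 52 mm tall; bystander, loose. Origin at the centre of its underside.
Mind the look-alikes: they are no part of the job. What is shaped like the rack but green or pink is not meant.

How it is judged:
On the way, in this order (a step that is already met when the one before it is completed fails the run):
1. the lid leans on the sloped rest, seated on the pins with its knob outwards, released (distance between lid_center and rest_seat below 0.01 m and angle between lid_center's own z axis and vertical between 0.6 and 0.97 rad and contact force between lid and the fingers below 0.1 N and contact force between lid and rest above 0.1 N and linear speed of lid below 0.02 m/s), for 0.3 s.
2. the lid stands on edge in the rack's slot, released (horizontal distance between lid_center and rack_seat below 0.014 m and y of lid_center in the frame of rack_seat between -0.007 and 0.007 m and z of lid_center in the frame of rack_seat between -0.01 and 0.006 m and angle between lid_center's own z axis and vertical between 1.19 and 1.95 rad and angle between the z axis of lid_center and the x axis of rack_seat, either way round below 0.4 rad and contact force between lid and the fingers below 0.1 N and contact force between lid and rack above 0.1 N and linear speed of lid below 0.02 m/s), for 0.3 s.
At the end, for the whole second after the job is handed in: The lid stands on edge in the slot, on the rack: disc centre within 14 mm horizontally of rack_seat (7 mm along the slot), at most 6 mm above or 10 mm below it, axis within 22 degrees of level and of the rack's x; at rest and released. Keeper upright, within 30 mm of its start (all of step 2 and angle between keeper's own z axis and vertical below 0.1 rad and distance of keeper from where it was at the start of the episode below 0.03 m); the robot touches nothing.
It fails at once if the lid is laid or dropped on the shelf surface (height (world z) of lid_center below 0.042 m).
It fails at once if the lid is slammed into the rack (over 50 N) (contact force between lid and rack above 50 N).
It fails at once if the keeper is knocked (moved over 30 mm or tipped) (distance of keeper from where it was at the start of the episode above 0.03 m or angle between keeper's own z axis and vertical above 0.3 rad).
It fails at once if the bottle on the shelf surface, the salt bowl or the garlic bulb is moved by more than 30 mm (distance of any of bottle4, salt_bowl, bulb from where it was at the start of the episode above 0.03 m).
It also fails if it takes over 59 s, if anything falls off the work surface, if the arm or the gripper's body presses on something with over 40 N, if the wrist force passes 120 N, or if a joint passes its speed limit or range.

## Working session

There is one attempt and no reset: what is moved stays moved. The work goes in short steps, Python scripts to look and compute and a tool call to move; the robot and the scene stay as the last step left them, time stands still between calls to the robot, and variables do not carry over. Pictures are saved under pics/ and viewed, at most 10 in all, crops included, and the job is handed in when it is done.

Besides the shell and the picture viewer there is one more tool, called after "Emit:" as name(argument=value, ...) on one line, values as JSON. arm_command: Moves the arm, as the interface text tells. Its arguments: {"type":"object","properties":{"increments":{"type":"array","items":{"type":"array","items":{"type":"number"}}},"hand":{"type":"number"},"squeeze":{"type":"number"}},"required":["increments"]}

```bash
mkdir -p pics
python3 - <<'E'
from station import arm
import cv2,numpy as np
s=arm.read_state();print(s)
for n in["scene","side","wrist"]:
    i=arm.camera_info(n);print(n,{k:np.round(v,4).tolist() for k,v in i.items()})
    cv2.imwrite(f"pics/{n}0.png",arm.capture(n)[:,:,::-1])
E
```

```text
{'clock': 0.0, 'joint_pos': array([-2.00419935e-02,  3.20273824e-01,  1.56568366e+00,  1.86578847e-06,
        1.25740549e+00, -1.99720718e-02]), 'dq': array([ 0.00054495,  0.00015676, -0.00209388, -0.00022652, -0.00033418,
        0.00179234]), 'joint_efforts': array([ 7.05825660e-04, -4.15526962e+01, -2.34157133e+01, -1.88356019e-06,
        8.09230405e-03,  1.54784908e-05]), 'ee_pos': array([ 5.74515963e-01, -1.31120443e-05,  2.30490851e-01]), 'eef_rot': array([-6.38912335e-04,  7.07131429e-01,  7.07081579e-01, -6.12614708e-04]), 'contact_force': array([-0.12889102,  1.3772457 ,  0.03342605]), 'moment': array([-0.00494463,  0.05544805,  0.03960846]), 'gripper_force': 0.0, 'grip_width': 0.9973699253953352}
scene {'fx': 494.4883, 'fy': 494.4883, 'cx': 324.2416, 'cy': 194.4854, 'R': [[-0.2699, 0.9629, -0.0042], [0.6379, 0.1756, -0.7498], [-0.7213, -0.205, -0.6616]], 't': [0.103, -0.249, 1.6763]}
side {'fx': 450.3793, 'fy': 450.3793, 'cx': 323.9499, 'cy': 198.4493, 'R': [[0.7266, -0.687, -0.0039], [-0.4597, -0.4819, -0.7459], [0.5106, 0.5438, -0.6661]], 't': [-0.3211, 0.3142, 1.051]}
wrist {'fx': 282.9649, 'fy': 282.9649, 'cx': 325.2797, 'cy': 195.828, 'R': [[1.0, 0.0013, -0.0017], [0.0017, -0.9578, 0.2875], [-0.0012, -0.2875, -0.9578]], 't': [-0.5745, -0.0379, 0.3779]}
```

View pics/scene0.png

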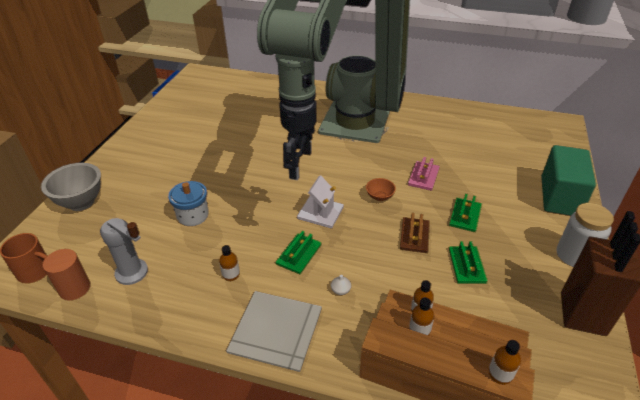

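View pics/side0.png

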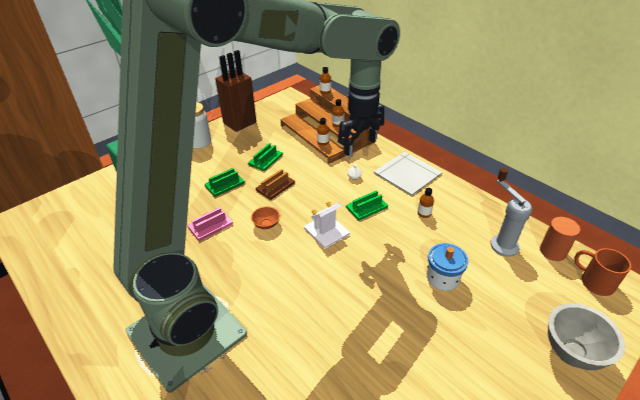

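```bash
cat > h.py <<'E'
from station import arm
import cv2,numpy as np
from scipy.spatial.transform import Rotation as Ro
def cam(n):
    i=arm.camera_info(n); return i
def onplane(i,px,z):
    R=np.array(i["R"]);t=np.array(i["t"]);C=-R.T@t
    d=R.T@np.array([(px[0]-i["cx"])/i["fx"],(px[1]-i["cy"])/i["fy"],1.])
    return C+d*(z-C[2])/d[2]
def proj(i,X):
    c=np.array(i["R"])@np.array(X)+np.array(i["t"]); return np.array([i["fx"]*c[0]/c[2]+i["cx"],i["fy"]*c[1]/c[2]+i["cy"]])
def snap(n,f):
    i=cam(n);im=arm.capture(n)[:,:,::-1].copy();cv2.imwrite(f"pics/{f}.png",im);return i,im
def totool(v):
    s=arm.read_state();q=s["eef_rot"];R=Ro.from_quat([q[1],q[2],q[3],q[0]]).as_matrix()
    return R.T@(np.array(v)-s["ee_pos"])*1000
def tri(ia,pa,ib,pb):
    r=[]
    A=np.zeros((3,3));b=np.zeros(3)
    for i,p in((ia,pa),(ib,pb)):
        R=np.array(i["R"]);C=-R.T@np.array(i["t"]);d=R.T@np.array([(p[0]-i["cx"])/i["fx"],(p[1]-i["cy"])/i["fy"],1.]);d/=np.linalg.norm(d)
        P=np.eye(3)-np.outer(d,d);A+=P;b+=P@C
    return np.linalg.solve(A,b)
E
python3 - <<'E'
from h import *
a=cam("scene");b=cam("side")
for n,p,z in[("lid",(188,191),.085),("rest",(321,212),.0),("rack",(415,235),.01),("bulb",(341,290),.0),("bowl",(381,195),.0),("bottle",(230,277),0),("green",(299,253),0),("pink",(424,175),.01),("gr2",(465,213),.01),("gr3",(467,263),.01)]:
    print(n,onplane(a,p,z).round(3))
for n,p,z in[("lid",(447,262),.085),("rest",(327,232),.0),("rack",(275,184),.01),("bowl",(266,222),0)]:
    print(n,onplane(b,p,z).round(3))
E
```

```text
lid [ 0.563 -0.315  0.085]
rest [0.461 0.013 0.   ]
rack [0.49  0.271 0.01 ]
bulb [ 0.701  0.13  -0.   ]
bowl [0.349 0.157 0.   ]
bottle [ 0.734 -0.134  0.   ]
green [0.618 0.001 0.   ]
pink [0.241 0.263 0.01 ]
gr2 [0.373 0.388 0.01 ]
gr3 [0.549 0.404 0.01 ]
lid [ 0.548 -0.324  0.085]
rest [0.463 0.01  0.   ]
rack [0.483 0.271 0.01 ]
bowl [0.362 0.163 0.   ]
```

View pics/wrist0.png

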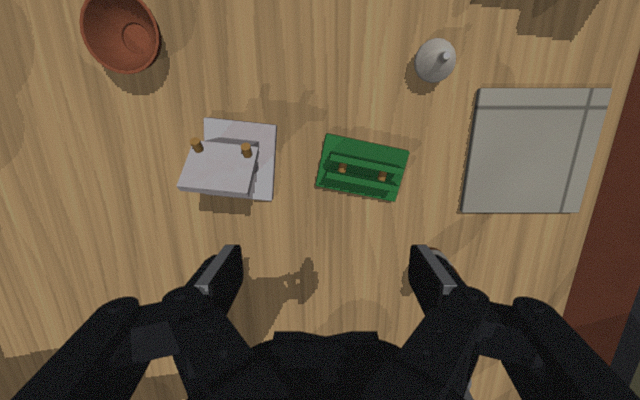

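Emit:
arm_command(increments=[[40,-20,0,0],[80,-40,0,0],[120,-60,0,0],[160,-80,0,0],[200,-90,0,0],[200,-90,0,0],[200,-90,0,0]])

```text
clock: 0.85
ee_pos: [0.4847, 0.2004, 0.2311]
eef_rot: [0.0, 0.706, 0.708, -0.0]
contact_force: [-0.2, -0.7, -0.2]
grip_width: 1.0
gripper_force: 0.0
```

Run:
```python
from h import *
s=arm.read_state();print(s["clock"],s["ee_pos"],s["eef_rot"])
i,im=snap("wrist","wr1")
np.save("wr1.npy",i,allow_pickle=True)
def brass(im):
    h=cv2.cvtColor(im,cv2.COLOR_BGR2HSV)
    return cv2.inRange(h,(12,130,90),(28,255,255))
for n,img in(("w0",cv2.imread("pics/wrist0.png")),("w1",im)):
    k,l,st,c=cv2.connectedComponentsWithStats(brass(img))
    for j in range(1,k):
        if 15<st[j,4]<800: print(n,st[j],c[j].round(1))
a=cv2.resize(im,None,fx=1.25,fy=1.25);cv2.imwrite("pics/wr1b.png",a)
```

```text
0.85 [0.48466943 0.20043877 0.23110532] [ 2.08578782e-04  7.06311907e-01  7.07900648e-01 -3.46102173e-04]
w0 [190 138  11  14  88] [194.9 143.3]
w0 [241 143   9  14  83] [245.5 149. ]
w0 [339 168   6   5  23] [341.5 169.7]
w0 [379 176   7   5  24] [381.9 178. ]
w1 [620   0  20  50 418] [632.9  30.7]
w1 [589  44  25  17 163] [601.4  50. ]
w1 [632  84   7  12  31] [634.4  90.8]
w1 [530  96  10  12  39] [534.8 101.2]
w1 [630  97   6   9  19] [632.1 100.8]
w1 [502 110   6  14  34] [504.7 116.5]
w1 [ 92 120   9   5  30] [ 95.2 122.6]
w1 [136 120   8   9  35] [139.  125.8]
w1 [327 306   7   8  45] [330.  309.7]
w1 [485 389  17  11 117] [493.2 395. ]
```

View pics/wr1b.png

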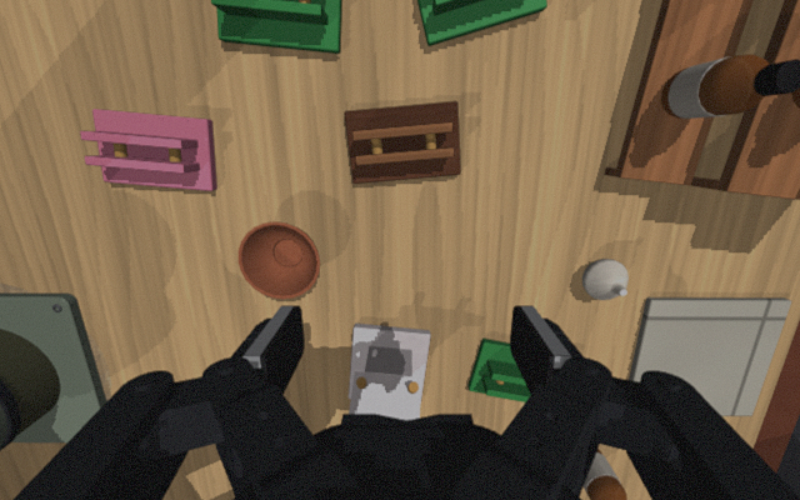

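Run:
```python
from h import *
i=np.load("wr1.npy",allow_pickle=True).item();im=cv2.imread("pics/wr1.png")
h=cv2.cvtColor(im,cv2.COLOR_BGR2HSV)
m=np.zeros(im.shape[:2],np.uint8);roi=np.s_[70:160,265:380]
m[roi]=cv2.inRange(h,(0,90,0),(25,255,125))[roi]
m=cv2.morphologyEx(m,cv2.MORPH_OPEN,np.ones((3,3)))
cs,_=cv2.findContours(m,0,2);c=max(cs,key=cv2.contourArea);r=cv2.minAreaRect(c);print(r,cv2.contourArea(c))
ap=cv2.approxPolyDP(c,6,True)[:,0];print(ap.tolist())
for p in cv2.boxPoints(r):print(p,onplane(i,p,.010).round(4))
P=np.array([onplane(i,p,.010) for p in cv2.boxPoints(r)]);print("ctr",P.mean(0),[np.linalg.norm(P[k]-P[k-1]).round(4) for k in range(4)],"yaw",[np.degrees(np.arctan2(*(P[k]-P[k-1])[1::-1])).round(1) for k in range(4)])
b=np.zeros_like(m);b[roi]=cv2.inRange(h,(14,110,60),(30,255,255))[roi]
k,l,st,cc=cv2.connectedComponentsWithStats(b)
print([(st[j].tolist(),cc[j].round(1).tolist(),onplane(i,cc[j],.024).round(4)) for j in range(1,k) if st[j,4]>12])
# pins
E=np.array
j0=cam("wrist")
R0=[[1.0,.0013,-.0017],[.0017,-.9578,.2875],[-.0012,-.2875,-.9578]]
w0=dict(i,R=R0,t=[-.5745,-.0379,.3779])
import json
for p in [(194.9,143.3),(245.5,149)]:print("pin",onplane(w0,p,.076).round(4))
g=cv2.imread("pics/wrist0.png")[100:220,160:300]
cv2.imwrite("pics/c.png",np.hstack([cv2.resize(g,None,fx=3,fy=3),cv2.resize(im[60:180,250:390],None,fx=3,fy=3)])[:, :800+40][:, :840][:, :800])
```

```text
((322.7212829589844, 115.43443298339844), (63.46556091308594, 92.43700408935547), 84.80557250976562) 5519.0
[[366, 81], [276, 88], [282, 149], [365, 141]]
[273.81964  88.0164 ] [0.4229 0.2994 0.01  ]
[365.877    79.64755] [0.5329 0.3091 0.01  ]
[371.62292 142.85246] [0.5435 0.2348 0.01  ]
[279.56555 151.22131] [0.4265 0.2238 0.01  ]
ctr [0.48142645 0.26674929 0.01      ] [np.float64(0.0757), np.float64(0.1105), np.float64(0.0751), np.float64(0.1175)] yaw [np.float64(92.8), np.float64(5.0), np.float64(-81.9), np.float64(-174.6)]
[([340, 106, 9, 14, 106], [344.3, 112.7], array([0.5072, 0.2714, 0.024 ])), ([296, 109, 10, 16, 109], [301.1, 116.6], array([0.456 , 0.2668, 0.024 ]))]
pin [0.4396 0.0408 0.076 ]
pin [0.4916 0.035  0.076 ]
```

View pics/c.png

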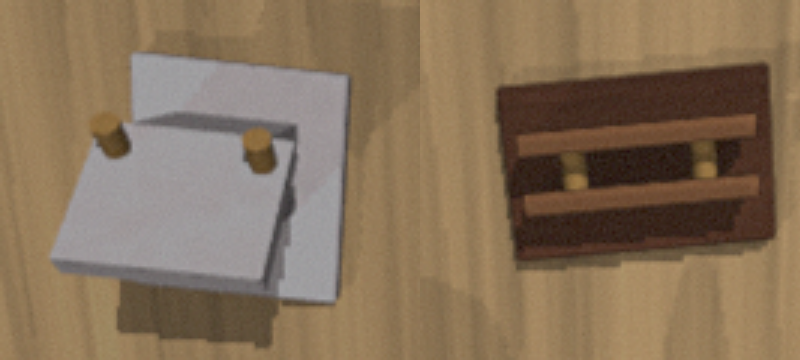

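Run:
```python
from h import *
i=np.load("wr1.npy",allow_pickle=True).item()
w0=dict(i,R=[[1.0,.0013,-.0017],[.0017,-.9578,.2875],[-.0012,-.2875,-.9578]],t=[-.5745,-.0379,.3779])
P=np.array([onplane(i,p,.012) for p in[(276,89.3),(366,81.7),(368.3,139),(283.3,146.7)]])
print(P.round(4),P.mean(0).round(4));d=(P[1]+P[2]-P[0]-P[3])/2;print(d,np.degrees(np.arctan2(d[1],d[0])))
B=np.array([onplane(i,p,.024) for p in[(344.3,112.7),(301.1,116.6)]]);print(B.mean(0),np.degrees(np.arctan2(*(B[0]-B[1])[1::-1])),np.linalg.norm(B[0]-B[1]))
# wall outer ends z=.04: outer edges of tops
W=np.array([onplane(i,((x-420)/3+250,y/3+60),.04) for x,y in[(517,142),(755,119),(758,184),(526,206)]]);d=(W[1]+W[2]-W[0]-W[3])/2;print("wall",W.mean(0),np.linalg.norm(d),np.degrees(np.arctan2(d[1],d[0])))
T=np.array([onplane(w0,p,.0789) for p in[(195,140.3),(246,146.3)]]);print("tips",T.round(4),np.linalg.norm(T[0]-T[1]))
E=np.array([onplane(w0,p,.102) for p in[(178.3,186),(249.3,191.7)]]);print("edge",E.round(4),np.linalg.norm(E[0]-E[1]))
for Q in(T,E):
  d=Q[1]-Q[0];print(np.degrees(np.arctan2(d[1],d[0])))
d=(T[1]-T[0])/.052+(E[1]-E[0])/.07;d/=np.linalg.norm(d)
xl=np.array([d[1],-d[0],0]) # back dir ~ -y
print("rest y-line yaw",np.degrees(np.arctan2(d[1],d[0])),"back",xl, "sep",(E.mean(0)-T.mean(0))@xl, "exp .0429")
for Q,o in((T,-.0358),(E,.0071)):
  print("origin",(Q.mean(0)-xl*o).round(4))
```

```text
[[0.4257 0.2978 0.012 ]
 [0.5329 0.3066 0.012 ]
 [0.5388 0.2397 0.012 ]
 [0.4318 0.2298 0.012 ]] [0.4823 0.2685 0.012 ]
[0.10705159 0.00939878 0.        ] 5.017515992545469
[0.48160091 0.2690397  0.024     ] 5.16196164971876 0.05132863901932261
wall [0.48198053 0.26955081 0.04      ] 0.08880153902032882 5.458043831096961
tips [[0.4415 0.0441 0.0789]
 [0.4931 0.0381 0.0789]] 0.05199390549915948
edge [[ 0.4297  0.0019  0.102 ]
 [ 0.4993 -0.0038  0.102 ]] 0.0698568972315907
-6.63004538176081
-4.697178650091039
rest y-line yaw -5.664544330000921 back [-0.09870397 -0.99511684  0.        ] sep 0.04212689934194109 exp .0429
origin [0.4638 0.0055 0.0789]
origin [0.4652 0.0061 0.102 ]
```

Emit:
arm_command(increments=[[-50,10,0,0.1],[-100,10,0,0.1],[-150,20,0,0.1],[-200,30,0,0.1],[-250,40,0,0.1],[-300,40,0,0.1],[-350,50,0,0.1],[-400,50,0,0.1],[-450,60,0,0.1],[-500,70,0,0.1],[-550,70,0,0.1],[-560,70,0,0.1]], hand=40)

```text
clock: 2.1
ee_pos: [0.5533, -0.3665, 0.2303]
eef_rot: [0.0, 0.744, 0.669, -0.001]
contact_force: [0.5, -0.9, 0.0]
grip_width: 0.468
gripper_force: 0.0
```

Emit:
arm_command(increments=[[0,0,0,0],[0,0,0,0]])

```text
clock: 2.3
ee_pos: [0.5541, -0.3602, 0.2309]
eef_rot: [-0.001, 0.742, 0.67, 0.0]
contact_force: [0.5, 1.3, -0.8]
grip_width: 0.467
gripper_force: 0.0
```

Run:
```python
from h import *
s=arm.read_state();print(s["clock"],s["ee_pos"],s["eef_rot"])
i,im=snap("wrist","wr2");np.save("wr2.npy",i,allow_pickle=True)
h=cv2.cvtColor(im,cv2.COLOR_BGR2HSV)
m=cv2.inRange(h,(98,100,40),(118,255,255))
cs,_=cv2.findContours(m,0,2)
for c in sorted(cs,key=cv2.contourArea)[-3:]:
    if len(c)>5: print(cv2.contourArea(c),cv2.boundingRect(c),cv2.fitEllipse(cv2.convexHull(c)))
k=cv2.inRange(h,(3,110,60),(18,255,255));n,l,st,cc=cv2.connectedComponentsWithStats(k)
print([(st[j].tolist(),cc[j].round(1).tolist()) for j in range(1,n) if 60<st[j,4]<3000])
```

```text
2.3 [ 0.55414056 -0.36019965  0.23094651] [-7.60722501e-04  7.42157554e-01  6.70225001e-01  1.85104415e-04]
6929.0 (285, 91, 94, 96) ((331.4259948730469, 138.34385681152344), (93.749755859375, 95.65033721923828), 13.20785903930664)
[([625, 79, 15, 77, 587], [634.5, 127.2]), ([324, 134, 18, 20, 279], [332.1, 143.2]), ([525, 276, 39, 31, 399], [547.0, 291.6]), ([442, 379, 38, 21, 374], [461.2, 388.8])]
```

View pics/wr2.png

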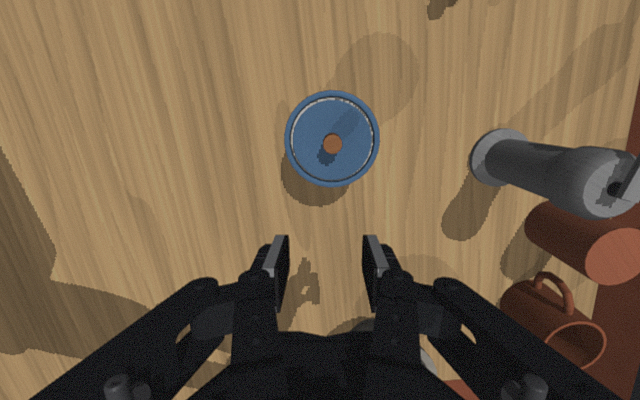

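Run:
```python
from h import *
i=np.load("wr2.npy",allow_pickle=True).item()
k=onplane(i,(332.3,143),.110);l=onplane(i,(331.4,138.3),.083);print(k,l)
print(totool([*k[:2],.098]))
print("peppermill height?",)
```

```text
[ 0.56525357 -0.31605248  0.11      ] [ 0.56512876 -0.31422408  0.083     ]
[ 44.00303202   6.48541629 133.26535235]
peppermill height?
```

Emit:
arm_command(increments=[[44,6,40,0],[44,6,80,0],[44,6,110,0],[44,6,130,0],[44,6,136,0],[44,6,136,0]])

```text
clock: 2.95
ee_pos: [0.5653, -0.3155, 0.0952]
eef_rot: [-0.001, 0.741, 0.671, -0.0]
contact_force: [-1.0, 0.1, 0.4]
grip_width: 0.465
gripper_force: 0.0
```

Emit:
arm_command(increments=[[0,0,0,0],[0,0,0,0],[0,0,0,0],[0,0,0,0],[0,0,0,0]], hand=8, squeeze=25)

```text
clock: 3.45
ee_pos: [0.5663, -0.3171, 0.0973]
eef_rot: [0.001, 0.742, 0.671, 0.001]
contact_force: [0.2, 1.3, 5.5]
grip_width: 0.196
gripper_force: 24.7
```

Emit:
arm_command(increments=[[0,0,-15,0],[0,0,-40,0],[0,0,-70,0],[0,0,-70,0]])

```text
clock: 3.85
ee_pos: [0.5675, -0.3183, 0.1701]
eef_rot: [0.005, 0.742, 0.671, 0.001]
contact_force: [0.2, -0.9, -0.7]
grip_width: 0.195
gripper_force: 24.7
```

Emit:
arm_command(increments=[[20,-10,0,0],[50,-20,0,0],[85,-35,0,0],[120,-50,0,0],[160,-65,0,0],[200,-80,0,0],[240,-95,0,0],[270,-110,0,0],[295,-122,0,0],[315,-131,0,0],[324,-134,0,0],[324,-134,0,0]])

```text
clock: 5.05
ee_pos: [0.4641, 0.0195, 0.165]
eef_rot: [-0.0, 0.741, 0.672, -0.0]
contact_force: [-0.1, -0.6, -1.7]
grip_width: 0.199
gripper_force: 24.7
```

Run:
```python
from h import *
s=arm.read_state();print(s["clock"],s["ee_pos"],s["eef_rot"],s["contact_force"],s["gripper_force"])
print(totool([.4658,.0188,.14]))
i,im=snap("wrist","wr3");j,im2=snap("side","sd3");k,im3=snap("scene","sc3")
cv2.imwrite("pics/m3.png",np.hstack([cv2.resize(im,(480,300)),cv2.resize(im2[150:290,240:400],(320,280))[:280],][:1]) if 0 else np.vstack([np.hstack([im[100:400,120:520]]),np.hstack([cv2.resize(im2[150:275,260:393],(200,188)),cv2.resize(im3[120:245,255:388],(200,188))])]))
```

```text
5.05 [0.46405125 0.01948628 0.16497308] [-2.82416901e-05  7.40973671e-01  6.71534046e-01 -2.08386691e-04] [-0.14236446 -0.5965334  -1.73270462] 24.694674611091614
[-0.50467747  1.81566825 24.97263505]
```

View pics/m3.png

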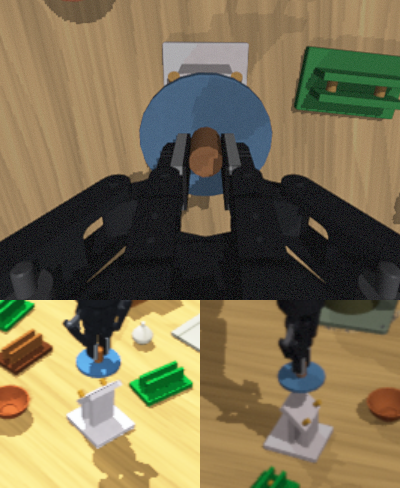

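Emit:
arm_command(increments=[[0,2,10,0],[0,2,25,0],[0,2,35,0],[0,2,40,0],[0,2,40,0],[0,2,40,0]])

```text
clock: 5.8
ee_pos: [0.4667, 0.0186, 0.1254]
eef_rot: [0.0, 0.742, 0.671, 0.0]
contact_force: [-0.3, 0.2, -0.7]
grip_width: 0.196
gripper_force: 24.7
```

Emit:
arm_command(increments=[[0,0,2,0],[0,0,4,0],[0,0,6,0],[0,0,6,0]])

```text
clock: 6.2
ee_pos: [0.4669, 0.0195, 0.1204]
eef_rot: [0.0, 0.742, 0.671, 0.001]
contact_force: [-0.4, 3.4, 7.8]
grip_width: 0.197
gripper_force: 25.4
```

Emit:
arm_command(increments=[[0,0,2,0],[0,0,4,0],[0,0,6,0],[0,0,6,0]])

```text
clock: 6.6
ee_pos: [0.4672, 0.0204, 0.115]
eef_rot: [-0.0, 0.742, 0.67, 0.002]
contact_force: [-2.6, 6.7, 10.6]
grip_width: 0.195
gripper_force: 28.2
```

Run:
```python
from h import *
i,im=snap("wrist","wr4");j,im2=snap("side","sd4");k,im3=snap("scene","sc4")
cv2.imwrite("pics/m4.png",np.vstack([im[100:400,120:520],np.hstack([cv2.resize(im2[170:250,285:370],(200,188),interpolation=2),cv2.resize(im3[150:230,280:365],(200,188),interpolation=2)])]))
```

```text
(no output)
```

View pics/m4.png

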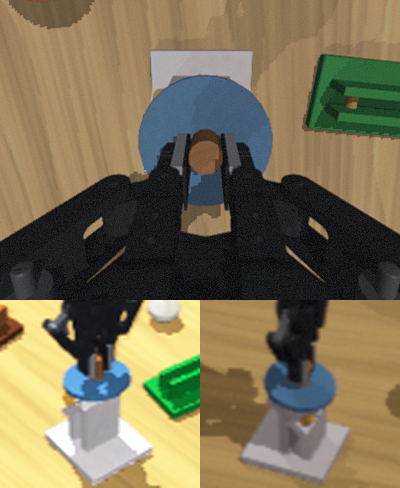

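Emit:
arm_command(increments=[[0,0,2,0],[0,0,4,0],[0,0,5,0],[0,0,5,0]])

```text
clock: 7.15
ee_pos: [0.4672, 0.0205, 0.1101]
eef_rot: [-0.0, 0.742, 0.67, 0.002]
contact_force: [-2.8, 6.4, 10.7]
grip_width: 0.198
gripper_force: 30.4
```

```bash
cat >> h.py <<'E'
def blue(im):
    h=cv2.cvtColor(im,cv2.COLOR_BGR2HSV);m=cv2.inRange(h,(98,100,40),(118,255,255))
    cs,_=cv2.findContours(m,0,2);c=max(cs,key=cv2.contourArea);return cv2.fitEllipse(cv2.convexHull(c)),cv2.boundingRect(c)
E
python3 - <<'E'
from h import *
print(arm.read_state()["clock"])
for f in("wr3","wr4"):print(blue(cv2.imread(f"pics/{f}.png")))
i,im=snap("wrist","wr5");print(blue(im));j,im2=snap("side","sd5")
E
```

```text
7.15
(((325.1553955078125, 234.26881408691406), (122.56501770019531, 130.40634155273438), 88.65843963623047), (260, 173, 131, 97))
(((324.89715576171875, 239.9413604736328), (128.86331176757812, 132.26712036132812), 89.133056640625), (259, 176, 133, 98))
(((324.9201965332031, 243.3112030029297), (133.6626434326172, 134.14462280273438), 76.53968048095703), (258, 177, 135, 101))
```

Run:
```python
from h import *
im=cv2.imread("pics/wr5.png");im2=cv2.imread("pics/sd5.png")
cv2.imwrite("pics/m5.png",np.hstack([im[130:330,220:430],cv2.resize(im2[170:250,285:370],(425,400),interpolation=2)[:200*2][:400][:, :].copy()[0:400]][0:1]) if 0 else np.vstack([cv2.resize(im[140:330,230:430],(600,570-190),interpolation=2)[:380],np.pad(cv2.resize(im2[185:250,285:370],(275,210),interpolation=2),((0,0),(0,325),(0,0)))]))
```

```text
(no output)
```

View pics/m5.png

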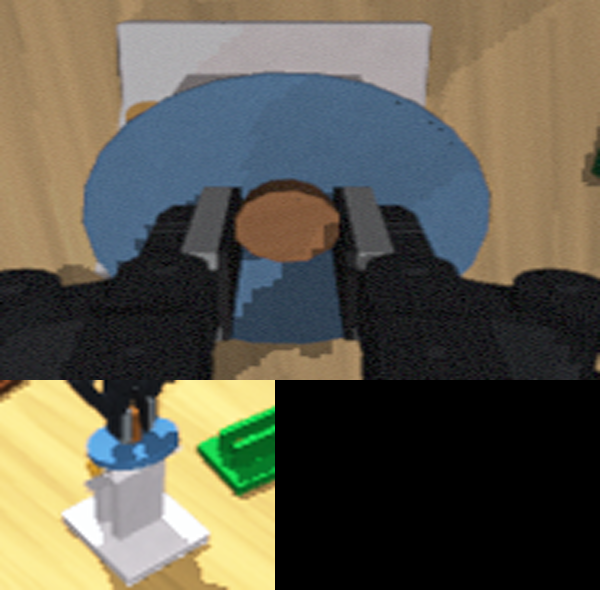

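Emit:
arm_command(increments=[[-2,0,0,0],[-4,0,-1,0],[-6,0,-1,0],[-6,0,-1,0]])

```text
clock: 7.65
ee_pos: [0.468, 0.0157, 0.1118]
eef_rot: [-0.0, 0.743, 0.67, 0.004]
contact_force: [-1.0, 12.6, 12.5]
grip_width: 0.196
gripper_force: 30.5
```

Run:
```python
from h import *
i,im=snap("wrist","wr6");print(blue(im));j,im2=snap("side","sd6");k,im3=snap("scene","sc6")
for a,b in((j,im2),(k,im3)):
    h=cv2.cvtColor(b,cv2.COLOR_BGR2HSV);m=cv2.inRange(h,(98,100,40),(118,255,255));p=proj(a,[.465,.008,.1]).astype(int);print(p)
    m2=np.zeros_like(m);r=np.s_[p[1]-35:p[1]+35,p[0]-35:p[0]+35];m2[r]=m[r];cs,_=cv2.findContours(m2,0,2);c=cv2.convexHull(max(cs,key=cv2.contourArea));print(cv2.contourArea(c),cv2.fitEllipse(c))
```

```text
(((324.89935302734375, 242.01747131347656), (132.91143798828125, 134.31423950195312), 90.06377410888672), (258, 176, 135, 101))
[327 206]
315.5 ((326.93707275390625, 204.32174682617188), (15.72767448425293, 27.93848991394043), 78.54598236083984)
[318 184]
458.5 ((320.4689025878906, 186.09832763671875), (21.815622329711914, 28.638729095458984), 109.64737701416016)
```

Run:
```python
from h import *
X=np.array([.466,.012,.098])
for n in("wrist","scene","side"):
    i=cam(n);C=-np.array(i["R"]).T@np.array(i["t"]);v=(C-X)/np.linalg.norm(C-X)
    print(n,[(t,round(float(v@[.099*np.sin(np.radians(t)),.995*np.sin(np.radians(t)),np.cos(np.radians(t))]),3)) for t in range(0,60,6)])
```

```text
wrist [(0, 0.898), (6, 0.939), (12, 0.97), (18, 0.99), (24, 0.999), (30, 0.998), (36, 0.985), (42, 0.961), (48, 0.927), (54, 0.883)]
scene [(0, 0.648), (6, 0.674), (12, 0.694), (18, 0.705), (24, 0.709), (30, 0.705), (36, 0.693), (42, 0.674), (48, 0.648), (54, 0.614)]
side [(0, 0.679), (6, 0.615), (12, 0.544), (18, 0.467), (24, 0.385), (30, 0.299), (36, 0.209), (42, 0.118), (48, 0.025), (54, -0.069)]
```

Emit:
arm_command(increments=[[-2,0,-1,0],[-4,0,-2,0],[-6,0,-2,0],[-6,0,-2,0]], squeeze=20)

```text
clock: 8.2
ee_pos: [0.4678, 0.0094, 0.1137]
eef_rot: [0.0, 0.742, 0.67, 0.004]
contact_force: [0.5, 9.9, 10.9]
grip_width: 0.195
gripper_force: 30.4
```

```bash
cat >> h.py <<'E'
def far(n,f,X=(.465,.008,.1)):
    a,b=snap(n,f);h=cv2.cvtColor(b,cv2.COLOR_BGR2HSV);m=cv2.inRange(h,(98,100,40),(118,255,255));p=proj(a,X).astype(int)
    m2=np.zeros_like(m);r=np.s_[p[1]-35:p[1]+35,p[0]-35:p[0]+35];m2[r]=m[r];cs,_=cv2.findContours(m2,0,2);c=cv2.convexHull(np.vstack(cs));e=cv2.fitEllipse(c);print(n,e);return a,e
E
python3 - <<'E'
from h import *
s=arm.read_state();print(s["contact_force"],s["gripper_force"])
i,im=snap("wrist","wr7");print(blue(im))
a,ea=far("side","sd7");b,eb=far("scene","sc7");print(tri(a,ea[0],b,eb[0]))
E
```

```text
[ 0.51626118  9.8721837  10.93439539] 30.350072979927063
(((324.84893798828125, 241.43804931640625), (132.7909393310547, 134.2433624267578), 80.06987762451172), (258, 175, 135, 102))
side ((328.3329772949219, 205.0832061767578), (16.24489402770996, 28.04221534729004), 79.76033020019531)
scene ((318.241455078125, 185.0391082763672), (21.612998962402344, 29.05342674255371), 107.73735809326172)
[0.4686954  0.00947901 0.10157179]
```

Emit:
arm_command(increments=[[1,-2,0,0],[1,-2,0,0],[1,-2,0,0]])

```text
clock: 8.65
ee_pos: [0.467, 0.0095, 0.1137]
eef_rot: [0.002, 0.742, 0.67, 0.004]
contact_force: [2.4, 5.6, 9.0]
grip_width: 0.192
gripper_force: 30.1
```

Emit:
arm_command(increments=[[0,0,0,0],[0,0,0,0],[0,0,0,0],[0,0,0,0]], hand=21)

```text
clock: 9.05
ee_pos: [0.463, 0.0079, 0.111]
eef_rot: [-0.0, 0.742, 0.671, -0.0]
contact_force: [0.1, 0.8, 0.1]
grip_width: 0.247
gripper_force: 0.1
```

Run:
```python
from h import *
s=arm.read_state();print(s["clock"],s["contact_force"],s["gripper_force"])
i,im=snap("wrist","wr8");print(blue(im))
a,ea=far("side","sd8");b,eb=far("scene","sc8");print(tri(a,ea[0],b,eb[0]))
A=cv2.imread("pics/sd8.png");B=cv2.imread("pics/sc8.png")
cv2.imwrite("pics/m8.png",np.vstack([im[120:400,120:520],np.hstack([cv2.resize(A[170:250,285:370],(200,188),interpolation=2),cv2.resize(B[150:230,280:365],(200,188),interpolation=2)])]))
```

```text
9.05 [0.14947971 0.77470736 0.10962401] 0.10549827245995402
(((327.7645568847656, 242.1378631591797), (134.34976196289062, 135.20379638671875), 174.66818237304688), (261, 175, 134, 136))
side ((327.4060363769531, 206.30128479003906), (9.443836212158203, 28.597002029418945), 69.92752075195312)
scene ((318.6307373046875, 185.6796112060547), (21.436269760131836, 27.98836326599121), 130.3890838623047)
[0.46637522 0.01017911 0.09786097]
```

View pics/m8.png

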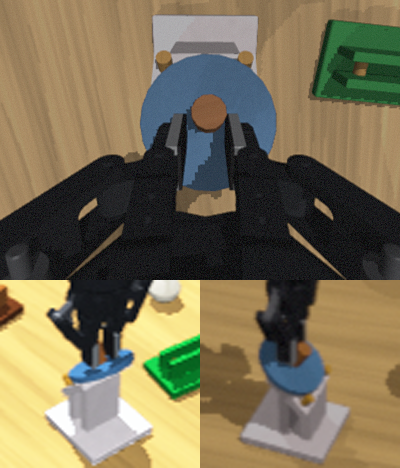

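Emit:
arm_command(increments=[[0,0,0,0],[0,0,0,0],[0,0,0,0],[0,0,-10,0],[0,0,-30,0],[0,0,-60,0],[0,0,-60,0],[0,0,-60,0]], hand=40)

```text
clock: 10.0
ee_pos: [0.4636, 0.008, 0.1722]
eef_rot: [0.001, 0.742, 0.671, 0.001]
contact_force: [0.1, 0.3, -0.1]
grip_width: 0.471
gripper_force: 0.0
```

Run:
```python
from h import *
s=arm.read_state();print(s["clock"],s["ee_pos"],s["contact_force"],s["gripper_force"])
i,im=snap("wrist","wr9");print(blue(im))
a,ea=far("side","sd9");b,eb=far("scene","sc9");print(tri(a,ea[0],b,eb[0]))
A=cv2.imread("pics/sd9.png");B=cv2.imread("pics/sc9.png")
cv2.imwrite("pics/m9.png",np.vstack([im[120:400,120:520],np.hstack([cv2.resize(A[170:250,285:370],(200,188),interpolation=2),cv2.resize(B[150:230,280:365],(200,188),interpolation=2)])]))
X=np.array([.4655,.009,.098])
for n,ii in(("w",i),("side",a)):
    C=-np.array(ii["R"]).T@np.array(ii["t"]);v=(C-X)/np.linalg.norm(C-X)
    print(n,[(t,round(float(v@[.099*np.sin(np.radians(t)),.995*np.sin(np.radians(t)),np.cos(np.radians(t))]),3)) for t in range(24,60,4)])
```

```text
10.0 [0.46359763 0.00800225 0.17219907] [ 0.09811146  0.30294065 -0.05195681] 0.0
(((325.8985900878906, 207.1011199951172), (96.43173217773438, 98.53591918945312), 87.15557098388672), (277, 159, 99, 97))
side ((327.54364013671875, 206.1921844482422), (9.551497459411621, 28.70670509338379), 69.42063903808594)
scene ((318.3338623046875, 185.15293884277344), (21.84009552001953, 28.966402053833008), 134.85406494140625)
[0.46600197 0.00927305 0.09912046]
w [(24, 0.995), (28, 0.986), (32, 0.972), (36, 0.953), (40, 0.93), (44, 0.902), (48, 0.87), (52, 0.833), (56, 0.793)]
side [(24, 0.386), (28, 0.33), (32, 0.271), (36, 0.211), (40, 0.15), (44, 0.088), (48, 0.026), (52, -0.036), (56, -0.098)]
```

View pics/m9.png

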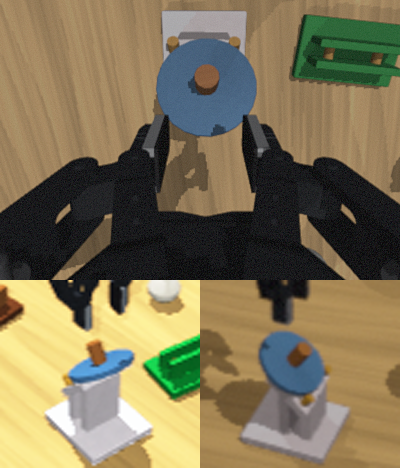

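Run:
```python
from h import *
O=np.array([.4645,.0058,0]);xl=np.array([-.099,-.995,0]);z=np.array([0,0,1.])
i=cam("wrist");im=cv2.imread("pics/wr9.png")
h=cv2.cvtColor(im,cv2.COLOR_BGR2HSV)
def kn(img,p,r=40):
    h=cv2.cvtColor(img,cv2.COLOR_BGR2HSV);m=np.zeros(h.shape[:2],np.uint8);q=np.s_[p[1]-r:p[1]+r,p[0]-r:p[0]+r]
    m[q]=cv2.inRange(h,(3,110,40),(16,255,255))[q];n,l,st,c=cv2.connectedComponentsWithStats(m)
    return [(st[j].tolist(),c[j].round(1).tolist()) for j in range(1,n) if st[j,4]>15]
print("knob w",kn(im,(327,195)))
print("knob side",kn(cv2.imread("pics/sd9.png"),(327,200),14),"scene",kn(cv2.imread("pics/sc9.png"),(320,182),14))
for th in(30,45):
    t=np.radians(th);u=xl*np.cos(t)+z*np.sin(t);n=-xl*np.sin(t)+z*np.cos(t);C=O-xl*.0028+z*.0978
    for nm in("wrist","side","scene"):
        c=cam(nm);print(th,nm,"top",proj(c,C+.04*u).round(0),"bot",proj(c,C-.04*u+.004*n).round(0),"knobmid",proj(c,C+.017*n).round(0),"knobtop",proj(c,C+.03*n).round(0),"C",proj(c,C).round(0))
```

```text
knob w [([315, 185, 24, 29, 553], [326.2, 198.8])]
knob side [([322, 196, 8, 10, 53], [325.5, 200.2])] scene [([318, 177, 9, 9, 52], [322.1, 180.9])]
30 wrist top [328. 257.] bot [328. 156.] knobmid [328. 201.] knobtop [328. 197.] C [328. 205.]
30 side top [336. 209.] bot [320. 204.] knobmid [326. 201.] knobtop [324. 197.] C [328. 207.]
30 scene top [306. 176.] bot [332. 193.] knobmid [322. 181.] knobtop [324. 179.] C [319. 185.]
45 wrist top [328. 255.] bot [328. 161.] knobmid [328. 195.] knobtop [328. 187.] C [328. 205.]
45 side top [334. 205.] bot [321. 208.] knobmid [325. 201.] knobtop [323. 197.] C [328. 207.]
45 scene top [308. 174.] bot [330. 195.] knobmid [323. 183.] knobtop [326. 181.] C [319. 185.]
```

Emit:
arm_command(increments=[[20,1,0,0],[45,1,0,0],[63,1,0,0],[63,1,30,0],[63,1,65,0],[63,1,90,0],[63,1,100,0],[63,1,100,0],[63,1,100,0]], hand=0)

```text
clock: 11.05
ee_pos: [0.4712, 0.0706, 0.0719]
eef_rot: [0.0, 0.742, 0.671, 0.0]
contact_force: [-0.3, -0.4, 0.5]
grip_width: 0.002
gripper_force: 0.0
```

Emit:
arm_command(increments=[[-4,0,0,0],[-8,0,0,0],[-11,0,0,0],[-13,0,0,0],[-13,0,0,0]])

```text
clock: 11.55
ee_pos: [0.4693, 0.0573, 0.0715]
eef_rot: [0.0, 0.742, 0.671, 0.0]
contact_force: [0.3, -0.7, -0.1]
grip_width: -0.001
gripper_force: 0.0
```

Emit:
arm_command(increments=[[-1,0,0,0],[-2,0,0,0],[-3,0,0,0],[-4,0,0,0],[-4,0,0,0]])

```text
clock: 12.05
ee_pos: [0.4689, 0.0536, 0.0713]
eef_rot: [0.0, 0.742, 0.671, -0.0]
contact_force: [-0.3, 0.7, 0.2]
grip_width: 0.003
gripper_force: 0.0
```

Run:
```python
from h import *
s=arm.read_state();print(s["clock"],s["ee_pos"],s["contact_force"])
a,ea=far("side","sd10");b,eb=far("scene","sc10");print(tri(a,ea[0],b,eb[0]))
```

```text
12.05 [0.46885606 0.05358936 0.07127427] [-0.26759681  0.66493039  0.16970392]
side ((327.732177734375, 206.79299926757812), (5.064868927001953, 28.587852478027344), 64.84114074707031)
scene ((318.2334899902344, 185.1524200439453), (20.033571243286133, 28.46611785888672), 151.24273681640625)
[0.46531353 0.00838023 0.09814617]
```

Emit:
arm_command(increments=[[10,0,0,0],[20,0,0,0],[20,0,-30,0],[20,0,-70,0],[20,0,-105,0],[20,0,-105,0]])

```text
clock: 12.75
ee_pos: [0.4741, 0.0749, 0.1811]
eef_rot: [0.003, 0.741, 0.671, 0.005]
contact_force: [0.5, 1.0, -0.9]
grip_width: -0.002
gripper_force: 0.0
```

Run:
```python
from h import *
s=arm.read_state();print(s["clock"],s["ee_pos"],s["joint_pos"].round(2),s["eef_rot"])
i,im=snap("wrist","wr11");print(blue(im))
a,ea=far("side","sd11");b,eb=far("scene","sc11");print(tri(a,ea[0],b,eb[0]))
O=np.array([.4648,.0058,0]);xl=np.array([-.099,-.995,0]);z=np.array([0,0,1.]);C=O-xl*.0028+z*.0978
t=np.radians(45);u=xl*np.cos(t)+z*np.sin(t);n=-xl*np.sin(t)+z*np.cos(t)
print([proj(i,C+v).round(0) for v in(.04*u,.04*u-.004*n,-.04*u+.004*n,.03*n)])
for x,zz in((.018,.16),(.018,.118)):print(totool(O+x*xl+z*zz))
```

```text
12.75 [0.47410025 0.07492561 0.18106477] [0.13 0.21 1.86 0.   1.07 0.23] [0.00303822 0.74124031 0.67121769 0.00451391]
(((300.8702697753906, 254.6946258544922), (32.15708923339844, 66.86109161376953), 48.873497009277344), (275, 232, 54, 50))
side ((326.6156005859375, 207.35867309570312), (4.556825637817383, 31.010181427001953), 64.76555633544922)
scene ((318.4472961425781, 185.12722778320312), (20.68321418762207, 28.57650375366211), 148.78036499023438)
[0.46282161 0.00903521 0.09676041]
[array([321., 322.]), array([321., 322.]), array([321., 230.]), array([321., 264.])]
[-86.4484163    1.36428677  15.70970895]
[-86.44061087   1.40960982  57.70968377]
```

Emit:
arm_command(increments=[[-5,0,0,-0.14],[-15,0,0,-0.28],[-25,0,0,-0.42],[-35,0,0,-0.57],[-45,0,0,-0.71],[-55,0,0,-0.86],[-65,0,0,-1.0],[-75,1,5,-1.14],[-82,1,10,-1.29],[-86,1,15,-1.43],[-86,1,15,-1.571],[-86,1,15,-1.571]], hand=24)

```text
clock: 14.1
ee_pos: [0.4621, -0.012, 0.1595]
eef_rot: [-0.002, 0.05, 0.999, 0.0]
contact_force: [0.6, -0.0, -0.2]
grip_width: 0.283
gripper_force: 0.0
```

Emit:
arm_command(increments=[[0,0,0,0],[0,0,0,0]])

```text
clock: 14.3
ee_pos: [0.463, -0.0119, 0.1608]
eef_rot: [-0.001, 0.051, 0.999, 0.0]
contact_force: [-0.3, 0.4, -0.2]
grip_width: 0.28
gripper_force: 0.0
```

Run:
```python
from h import *
s=arm.read_state();print(s["clock"],s["ee_pos"],s["joint_pos"].round(2),s["eef_rot"],s["grip_width"])
q=s["eef_rot"];R=Ro.from_quat([q[1],q[2],q[3],q[0]]).as_matrix();print(R.round(3))
O=np.array([.4648,.0058,0]);xl=np.array([-.099,-.995,0])
for x,zz in((.018,.14),(.018,.118),(.0163,.118),(.0004,.125),(-.0185,.127),(-.031,.126)):print(totool(O+x*xl+np.array([0,0,zz])).round(1))
```

```text
14.3 [ 0.46301921 -0.01190249  0.16078379] [-0.05  0.21  1.92  0.    1.02 -1.52] [-5.41337347e-04  5.07264452e-02  9.98712438e-01  1.36655926e-05] 0.27993239371019507
[[-0.995  0.101 -0.001]
 [ 0.101  0.995  0.   ]
 [ 0.001 -0.    -1.   ]]
[-0.  -0.2 20.8]
[-0.1 -0.2 42.8]
[-0.1  1.5 42.8]
[-0.  17.4 35.8]
[ 0.  36.3 33.8]
[ 0.1 48.8 34.8]
```

Emit:
arm_command(increments=[[0,0,15,0],[0,0,30,0],[0,0,38,0],[0,0,42,0],[0,0,42,0]])

```text
clock: 14.8
ee_pos: [0.4632, -0.012, 0.119]
eef_rot: [-0.0, 0.05, 0.999, 0.0]
contact_force: [0.0, -0.0, -1.1]
grip_width: 0.281
gripper_force: 0.0
```

Emit:
arm_command(increments=[[0,2,0,0],[0,5,-2,0],[0,9,-4,0],[0,13,-6,0],[0,17,-7,0],[0,17,-7,0]])

```text
clock: 15.4
ee_pos: [0.4653, 0.0055, 0.1266]
eef_rot: [0.0, 0.05, 0.999, 0.0]
contact_force: [0.6, -1.9, 1.1]
grip_width: 0.281
gripper_force: 0.6
```

Run:
```python
from h import *
s=arm.read_state();print(s["clock"],s["ee_pos"],s["contact_force"])
a,ea=far("side","sd12");b,eb=far("scene","sc12");print(tri(a,ea[0],b,eb[0]))
O=np.array([.4648,.0058,0]);xl=np.array([-.099,-.995,0]);z=np.array([0,0,1.]);P=O-xl*.0311+z*.0695
for be in(45,60,75,90):
    t=np.radians(be);u=xl*np.cos(t)+z*np.sin(t);n=-xl*np.sin(t)+z*np.cos(t);C=P+.04*u
    r=[]
    for i in(a,b):
        pts=[proj(i,C+.04*(np.cos(q)*u+np.sin(q)*np.array([.995,-.099,0]))) for q in np.linspace(0,6.2,30)]
        e=cv2.fitEllipse(np.float32(pts));r.append([np.round(x,0) for x in(e[0][0],e[0][1],*e[1],e[2])])
    print(be,C.round(3),r)
```

```text
15.4 [0.46527505 0.00551227 0.12662898] [ 0.55475711 -1.92523493  1.09344693]
side ((324.88323974609375, 203.67820739746094), (7.287883758544922, 27.541603088378906), 57.152835845947266)
scene ((320.85687255859375, 183.66770935058594), (18.251903533935547, 29.086437225341797), 165.28221130371094)
[0.46394441 0.01637798 0.10451365]
45 [0.465 0.009 0.098] [[np.float64(328.0), np.float64(207.0), np.float64(2.0), np.float64(29.0), np.float64(64.0)], [np.float64(318.0), np.float64(185.0), np.float64(21.0), np.float64(31.0), np.float64(150.0)]]
60 [0.466 0.017 0.104] [[np.float64(326.0), np.float64(204.0), np.float64(5.0), np.float64(29.0), np.float64(57.0)], [np.float64(321.0), np.float64(184.0), np.float64(18.0), np.float64(31.0), np.float64(167.0)]]
75 [0.467 0.026 0.108] [[np.float64(324.0), np.float64(201.0), np.float64(12.0), np.float64(29.0), np.float64(50.0)], [np.float64(325.0), np.float64(184.0), np.float64(14.0), np.float64(31.0), np.float64(2.0)]]
90 [0.468 0.037 0.11 ] [[np.float64(321.0), np.float64(198.0), np.float64(17.0), np.float64(29.0), np.float64(41.0)], [np.float64(329.0), np.float64(184.0), np.float64(9.0), np.float64(31.0), np.float64(14.0)]]
```

Emit:
arm_command(increments=[[0,4,-1,0],[0,8,-1,0],[0,12,-1,0],[0,16,-1,0],[0,20,-1,0],[0,23,0,0],[0,26,0,0],[0,29,0,0],[0,31,0,0],[0,31,0,0]])

```text
clock: 16.5
ee_pos: [0.4681, 0.0359, 0.1263]
eef_rot: [0.0, 0.05, 0.999, 0.0]
contact_force: [-0.4, -0.9, 0.8]
grip_width: 0.28
gripper_force: 0.1
```

Run:
```python
from h import *
s=arm.read_state();print(s["clock"],s["ee_pos"],s["contact_force"])
a,ea=far("side","sd13");b,eb=far("scene","sc13");print(tri(a,ea[0],b,eb[0]))
```

```text
16.5 [0.46810722 0.03590302 0.1263065 ] [-0.38542416 -0.9195434   0.77542421]
side ((321.801513671875, 198.81716918945312), (17.733427047729492, 27.886558532714844), 38.440616607666016)
scene ((326.1983337402344, 182.23196411132812), (10.89638614654541, 30.686307907104492), 10.780378341674805)
[0.46489206 0.03033503 0.11293302]
```

Emit:
arm_command(increments=[[0,0,0,0],[0,0,0,0],[0,0,0,0],[0,0,0,0],[0,0,0,0],[0,0,0,0]], hand=2, squeeze=35)

```text
clock: 17.2
ee_pos: [0.4679, 0.0346, 0.1269]
eef_rot: [0.0, 0.049, 0.999, -0.001]
contact_force: [-1.7, -3.9, 5.6]
grip_width: 0.087
gripper_force: 34.1
```

Emit:
arm_command(increments=[[0,0,-4,0],[0,0,-10,0],[0,0,-18,0],[0,0,-25,0],[0,0,-25,0]])

```text
clock: 17.7
ee_pos: [0.4689, 0.0358, 0.1526]
eef_rot: [0.001, 0.05, 0.999, 0.0]
contact_force: [-0.0, -0.1, -1.4]
grip_width: 0.085
gripper_force: 34.0
```

Run:
```python
from h import *
s=arm.read_state();p=s["ee_pos"];print(s["clock"],p,s["contact_force"])
a,ea=far("side","sd14",(.468,.037,.135));b,eb=far("scene","sc14",(.468,.037,.135));X=tri(a,ea[0],b,eb[0]);print(X,(X-p)*1000)
yh=np.array([.101,.995,0]);xh=np.array([.995,-.101,0]);z=np.array([0,0,1.])
for tilt in(-10,0,10):
    for dz in(-.012,-.016):
        t=np.radians(tilt);u=z*np.cos(t)+yh*np.sin(t);C=p+u*dz
        r=[]
        for i in(a,b):
            pts=[proj(i,C+.04*(np.cos(q)*u+np.sin(q)*xh)) for q in np.linspace(0,6.2,30)]
            e=cv2.fitEllipse(np.float32(pts));r.append([float(np.round(x,1)) for x in(e[0][0],e[0][1],*e[1],e[2])])
        print(tilt,dz,r)
```

```text
17.7 [0.46894955 0.03581328 0.15260267] [-0.00636371 -0.06708088 -1.35914197]
side ((320.844970703125, 190.3264923095703), (18.674888610839844, 28.29636573791504), 36.84461212158203)
scene ((326.5968322753906, 177.55209350585938), (7.865856647491455, 26.132762908935547), 4.772928237915039)
[0.47030675 0.03570559 0.13539386] [  1.35720758  -0.10769252 -17.2088162 ]
-10 -0.012 [[321.3, 189.1, 14.4, 29.6, 46.8], [329.0, 175.0, 12.2, 32.0, 5.6]]
-10 -0.016 [[321.2, 190.1, 14.3, 29.5, 46.8], [329.2, 176.3, 12.2, 32.0, 5.7]]
0 -0.012 [[321.7, 189.6, 18.0, 29.6, 40.2], [328.2, 174.9, 8.9, 32.0, 13.7]]
0 -0.016 [[321.8, 190.7, 17.9, 29.6, 40.3], [328.2, 176.1, 8.9, 31.9, 13.8]]
10 -0.012 [[322.2, 189.9, 21.0, 29.7, 32.1], [327.5, 174.6, 5.3, 32.0, 21.4]]
10 -0.016 [[322.3, 191.2, 20.9, 29.6, 32.2], [327.3, 175.8, 5.3, 31.9, 21.4]]
```

Emit:
arm_command(increments=[[0,10,-10,0],[2,35,-10,0],[4,65,-10,-0.05],[5,95,-10,-0.1],[6,125,-10,-0.15],[8,155,-10,-0.19],[9,182,-10,-0.19],[10,205,-10,-0.19],[10,222,-10,-0.19],[10,231,-10,-0.19],[10,233,-10,-0.19],[10,233,-10,-0.19]])

```text
clock: 19.0
ee_pos: [0.4812, 0.2682, 0.1613]
eef_rot: [-0.0, -0.045, 0.999, -0.0]
contact_force: [-0.2, -0.8, -2.0]
grip_width: 0.084
gripper_force: 34.2
```

Run:
```python
from h import *
s=arm.read_state();p=s["ee_pos"];print(s["clock"],p,s["joint_pos"].round(2))
q=s["eef_rot"];R=Ro.from_quat([q[1],q[2],q[3],q[0]]).as_matrix();print(R.round(3),"yaw y",np.degrees(np.arctan2(R[1,1],R[0,1])))
print(totool([.482,.269,.0737]))
i,im=snap("wrist","wr15");h=cv2.cvtColor(im,cv2.COLOR_BGR2HSV)
# brass bars & wall tops in wrist view: predicted vs seen
ax=np.array([np.cos(np.radians(5.2)),np.sin(np.radians(5.2)),0]);n=np.array([-ax[1],ax[0],0]);O=np.array([.482,.269,0])
for k in(-1,1):
    print("bar",proj(i,O+ax*.026*k+[0,0,.025]).round(1),"wall outer/inner top",[proj(i,O-ax*.045+n*k*w+[0,0,.04]).round(1) for w in(.015,.007)])
a,ea=far("side","sd15",p-[0,0,.017]);b,eb=far("scene","sc15",p-[0,0,.017]);print(tri(a,ea[0],b,eb[0]))
bm=cv2.inRange(h,(12,100,50),(30,255,255));m,l,st,c=cv2.connectedComponentsWithStats(bm)
print("brass",[(st[j].tolist(),c[j].round(1).tolist()) for j in range(1,m) if 25<st[j,4]<900])
bl=cv2.inRange(h,(98,100,40),(118,255,255));cs,_=cv2.findContours(bl,0,2);print("blue",[cv2.boundingRect(c) for c in cs if cv2.contourArea(c)>100])
L=p-[0,0,.017];print("lid low near/far",proj(i,L-ax*.028+[0,0,-.028]),proj(i,L-[0,0,.04]))
# wall-brown transitions along row of near wall end
for off in(-.03,-.04):
    r0=proj(i,O+ax*off-n*.03+[0,0,.04]);r1=proj(i,O+ax*off+n*.03+[0,0,.04]);t=np.linspace(0,1,41);pts=[(r0+(r1-r0)*k) for k in t]
    print(off,[(round((k*60-30)),int(im[int(y),int(x)].sum())) for k,(x,y) in zip(t,pts) if 0<=x<640 and 0<=y<400])
```

```text
19.0 [0.48123842 0.26815606 0.16125133] [ 0.49  0.34  1.73 -0.    1.08 -1.17]
[[-0.996 -0.09  -0.   ]
 [-0.09   0.996 -0.001]
 [ 0.    -0.001 -1.   ]] yaw y 95.16902836329506
[-0.86578913  0.82019563 87.55058716]
bar [326.2 161.5] wall outer/inner top [array([310. , 143.8]), array([318.7, 143.8])]
bar [326.2 211. ] wall outer/inner top [array([342.7, 143.8]), array([334. , 143.8])]
side ((270.6523742675781, 149.596435546875), (17.443683624267578, 25.96771812438965), 24.920724868774414)
scene ((421.3840026855469, 190.52845764160156), (3.6642136573791504, 31.431278228759766), 8.022533416748047)
[0.47726599 0.26772573 0.1491226 ]
brass [([476, 45, 11, 13, 97], [481.2, 51.2]), ([459, 105, 9, 11, 80], [463.0, 110.2]), ([33, 118, 18, 15, 202], [41.2, 125.6]), ([441, 226, 9, 11, 77], [444.7, 231.0]), ([444, 268, 9, 10, 72], [447.4, 272.4]), ([311, 300, 29, 36, 727], [325.5, 319.7]), ([216, 316, 19, 20, 153], [225.1, 325.7]), ([416, 316, 23, 23, 162], [426.5, 326.3])]
blue [(317, 167, 17, 135)]
lid low near/far [325.6375446  180.54444491] [325.56523483 213.26670348]
-0.03 [(-30, 183), (-28, 
[... 204 characters left out ...]
 (-1, 368), (0, 238), (2, 246), (3, 300), (5, 287), (6, 287), (8, 182), (9, 251), (10, 268), (12, 266), (14, 299), (15, 300), (16, 167), (18, 146), (20, 185), (21, 156), (22, 144), (24, 173), (26, 172), (27, 173), (29, 154), (30, 173)]
-0.04 [(-30, 165), (-28, 207), (-27, 152), (-26, 148), (-24, 132), (-22, 129), (-21, 114), (-20, 128), (-18, 122), (-16, 146), (-15, 166), (-14, 223), (-12, 275), (-10, 273), (-9, 289), (-8, 308), (-6, 216), (-4, 113), (-3, 129), (-1, 124), (0, 110), (2, 109), (3, 140), (5, 149), (6, 141), (8, 170), (9, 277), (10, 283), (12, 285), (14, 288), (15, 289), (16, 145), (18, 147), (20, 179), (21, 175), (22, 170), (24, 182), (26, 198), (27, 189), (29, 179), (30, 184)]
```

Emit:
arm_command(increments=[[-1,1.5,10,0],[-1,1.5,25,0],[-1,1.5,40,0],[-1,1.5,50,0],[-1,1.5,58,0],[-1,1.5,65,0],[-1,1.5,71,0],[-1,1.5,76,0],[-1,1.5,79,0],[-1,1.5,80,0],[-1,1.5,80,0]])

```text
clock: 20.25
ee_pos: [0.4823, 0.2702, 0.0814]
eef_rot: [0.0, -0.045, 0.999, 0.0]
contact_force: [-0.2, 0.3, -1.1]
grip_width: 0.085
gripper_force: 34.2
```

Emit:
arm_command(increments=[[0,0,1,0],[0,0,2,0],[0,0,3,0],[0,0,4,0],[0,0,4,0]])

```text
clock: 20.75
ee_pos: [0.4821, 0.27, 0.0772]
eef_rot: [-0.0, -0.045, 0.999, -0.0]
contact_force: [-0.5, -0.0, -1.5]
grip_width: 0.085
gripper_force: 34.2
```

Emit:
arm_command(increments=[[0,0,0.5,0],[0,0,1,0],[0,0,1.5,0],[0,0,2,0],[0,0,2,0]])

```text
clock: 21.25
ee_pos: [0.4822, 0.2701, 0.0753]
eef_rot: [-0.0, -0.045, 0.999, -0.0]
contact_force: [-0.6, -1.1, -0.9]
grip_width: 0.083
gripper_force: 34.2
```

Emit:
arm_command(increments=[[0,0,0.5,0],[0,0,1,0],[0,0,1.5,0],[0,0,1.5,0]])

```text
clock: 21.65
ee_pos: [0.4822, 0.2701, 0.0737]
eef_rot: [-0.0, -0.045, 0.999, -0.0]
contact_force: [-0.3, -0.0, -1.3]
grip_width: 0.092
gripper_force: 34.2
```

Emit:
arm_command(increments=[[0,0,0.5,0],[0,0,1,0],[0,0,1.5,0],[0,0,1.5,0]])

```text
clock: 22.05
ee_pos: [0.4824, 0.2702, 0.0725]
eef_rot: [0.0, -0.045, 0.999, 0.0]
contact_force: [-0.4, -0.8, -0.7]
grip_width: 0.089
gripper_force: 34.4
```

Emit:
arm_command(increments=[[0,0,0.5,0],[0,0,1,0],[0,0,1,0]])

```text
clock: 22.35
ee_pos: [0.4828, 0.2703, 0.072]
eef_rot: [0.001, -0.045, 0.999, 0.0]
contact_force: [1.4, -0.5, 4.3]
grip_width: 0.09
gripper_force: 35.1
```

Emit:
arm_command(increments=[[0,0,0.5,0],[0,0,1,0],[0,0,1,0]])

```text
clock: 22.65
ee_pos: [0.4835, 0.2708, 0.0714]
eef_rot: [0.002, -0.045, 0.999, 0.001]
contact_force: [2.3, 0.2, 7.4]
grip_width: 0.087
gripper_force: 35.4
```

Emit:
arm_command(increments=[[0,0,0,0],[0,0,0,0],[0,0,0,0],[0,0,0,0],[0,0,-15,0],[0,0,-45,0],[0,0,-90,0],[0,0,-120,0],[0,0,-120,0]], hand=45)

```text
clock: 23.55
ee_pos: [0.4845, 0.2714, 0.195]
eef_rot: [0.004, -0.045, 0.999, 0.002]
contact_force: [1.3, 0.1, 0.2]
grip_width: 0.525
gripper_force: 0.0
```

Run:
```python
from h import *
s=arm.read_state();p=s["ee_pos"];print(s["clock"],p,s["contact_force"])
O=np.array([.482,.2697,.0567])
a,ea=far("side","sd16",O);b,eb=far("scene","sc16",O);print(tri(a,ea[0],b,eb[0]))
i,im=snap("wrist","wr16");h=cv2.cvtColor(im,cv2.COLOR_BGR2HSV);bl=cv2.inRange(h,(98,100,40),(118,255,255));cs,_=cv2.findContours(bl,0,2);print("blue w",[cv2.boundingRect(c) for c in cs if cv2.contourArea(c)>60],proj(i,O),proj(i,O+[0,0,.04]))
ax=np.array([.996,.09,0]);n=np.array([-.09,.996,0]);z=np.array([0,0,1.])
for t in(-15,0,15):
    t_=np.radians(t);u=z*np.cos(t_)+n*np.sin(t_)
    r=[]
    for c in(a,b):
        e=cv2.fitEllipse(np.float32([proj(c,O+.04*(np.cos(q)*u+np.sin(q)*ax)) for q in np.linspace(0,6.2,30)]));r.append([float(round(x,1)) for x in(*e[0],*e[1],e[2])])
    print(t,r,proj(i,O+.04*u).round(0))
# keeper
k=[c for c in [cv2.inRange(cv2.cvtColor(cv2.imread('pics/sc16.png'),cv2.COLOR_BGR2HSV),(98,100,40),(118,255,255))]][0]
for f in("scene0","sc16"):
    m=cv2.inRange(cv2.cvtColor(cv2.imread(f'pics/{f}.png'),cv2.COLOR_BGR2HSV),(98,100,40),(118,255,255));m[:,230:]=0;c,_=cv2.findContours(m,0,2);print(f,cv2.fitEllipse(cv2.convexHull(max(c,key=cv2.contourArea))))
```

```text
23.55 [0.48449756 0.27136402 0.19498097] [1.312334   0.07613547 0.15969206]
side ((272.6009826660156, 171.80186462402344), (15.981546401977539, 24.167184829711914), 31.23808479309082)
scene ((418.3243713378906, 221.2497100830078), (4.142019748687744, 31.560718536376953), 8.716127395629883)
[0.48343806 0.2747175  0.05596383]
blue w [(324, 147, 10, 77)] [325.00813422 186.49753425] [325.03304998 198.34662464]
-15 [[273.7, 172.8, 10.8, 25.6, 41.2], [417.2, 219.9, 4.2, 32.1, 175.6]] [313. 198.]
0 [[273.7, 172.8, 15.5, 25.6, 30.7], [417.3, 219.8, 1.7, 32.0, 6.7]] [325. 198.]
15 [[273.7, 172.8, 19.1, 25.6, 16.2], [417.3, 219.9, 7.4, 32.0, 18.0]] [337. 198.]
scene0 ((187.47671508789062, 194.9113311767578), (27.142988204956055, 37.594482421875), 75.96646881103516)
sc16 ((187.3866424560547, 195.0263671875), (26.781333923339844, 37.58462905883789), 77.23971557617188)
```

Emit:
arm_command(increments=[[0,0,0,0],[0,0,0,0],[0,0,0,0],[0,0,0,0],[0,0,0,0]])

```text
clock: 24.2
ee_pos: [0.4822, 0.2701, 0.1901]
eef_rot: [-0.0, -0.045, 0.999, -0.0]
contact_force: [-0.3, 0.0, -0.6]
grip_width: 0.527
gripper_force: 0.0
```

```bash
python3 -c "
from h import *
far('side','sd17',(.482,.2697,.0567));print(arm.close_job())"
```

```text
side ((272.6009826660156, 171.80186462402344), (15.981546401977539, 24.167184829711914), 31.23808479309082)
the job is handed in; nothing more can be done
None
```

The job is handed in at about 24 s; no verdict came back, but my measurements show the lid leaned on the rest (after I nudged its rim off the pin tips), then standing about 3° off upright on the rack's bars, released, with the keeper unmoved; I did not re-measure the bulb, bowl or bottle, and I viewed 11 pictures against your limit of 10 and did not write the note after each one.

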